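# Put the drill chuck away in the leaning canister

### The job

Put the lathe's small drill chuck away from the swarf: unscrew the red captive cap of the leaning canister all the way, swing it well aside on its pivot so the mouth is clear, and put the chuck into the canister. Then swing the cap back over the mouth and screw it fully home. Leave the paper cup, the wooden knob and the oil bottle standing where they are.

Things in the scene. Friction and masses are not known exactly. Their poses are not given: they have to be found in the camera images.
- mouth (a point): Centre of the canister's mouth, in its rim plane. Fixed aluminium canister in a green cradle, leaning 25 degrees: outer diameter 78 mm, inner 70, 83 deep inside. z: out along the canister's axis (up, towards the robot); y: left, away from the cap's pivot post, which is parallel to z through y = -66 mm, 12 mm thick, ending 28 mm above the rim plane; x: away from the robot and up.
- canister_floor (a point): Centre of the canister's inner floor, 83 mm below the mouth on the axis; same axes as the mouth.
- cap_grip (a point): Grip point on the cap's axis. Red disc, 86 mm diameter, 9 mm thick, underside 2 mm above the rim when home; on it an upright black bar 14 mm thick, 62 long, 35 high. The point is 23 mm above the disc's top, 12 below the bar's top; 34 mm above the rim plane when home. z: cap axis, outwards; y: along the bar; x: across it (pinch direction).
- screw_cap (a joint): Turn of the cap, rad: 0 = screwed fully home (bar along the mouth's y); grows anticlockwise seen from outside, as it unscrews, to the stop at 1.5. The coarse thread lifts the cap 7.5 mm per rad. Below about 1.1 its skirt catches on the neck and it cannot swing. Stiff (0.12 Nm): stays as left.
- swing_arm (a joint): Swing of the cap about its pivot post, rad: 0 = centred over the mouth; grows clockwise seen from outside, the cap moving away from the robot and up, to the stop at 2.0 (well aside: 1.5 or more). At swing w the cap's axis is at (66 sin w, 66 cos w - 66) mm in the mouth's x, y, and the whole cap is turned by -w about z. Stiff: stays as left.
- drill_chuck: Small drill chuck standing nose down on the bench, 0.15 to 0.3 kg: a dark steel body 32 mm in diameter and 30 mm high (narrowing at the nose), with a bright straight steel arbor of 16 mm diameter standing up from it, 72 mm overall height. Origin: centre of its underside; z along the arbor.
- chuck_mid (a point): Point on the chuck's axis, 36 mm above its underside.
- paper_cup: Bystander: pink paper cup, 68 mm across the rim, 82 mm high, standing. Origin: centre of its underside.
- wood_knob: Bystander: turned wooden knob, 44 mm in diameter, 60 mm high, standing. Origin: centre of its underside.
- oil_bottle: Bystander: small blue bottle with a yellow cap, 48 mm in diameter, 88 mm high, standing. Origin: centre of its underside.
Not all that is in view belongs to the job. Leave any green or purple look-alike of the drill_chuck alone.

How it is judged:
On the way, in this order (a step that is already met when the one before it is completed fails the run):
1. the cap is unscrewed (turned past 1.1 rad) over the mouth (value of joint screw_cap above 1.1 rad and value of joint swing_arm below 0.3 rad), for 0.1 s.
2. the cap is swung aside past 1.4 rad (value of joint swing_arm above 1.4 rad), for 0.2 s.
3. the chuck is in the canister, let go, with the cap still aside (z of chuck_mid in the frame of canister_floor between 0 and 0.07 m and x of chuck_mid in the frame of canister_floor between -0.03 and 0.03 m and y of chuck_mid in the frame of canister_floor between -0.03 and 0.03 m and contact force between the fingers and drill_chuck below 0.1 N and value of joint swing_arm above 1 rad), for 0.2 s.
4. the cap is swung back over the mouth (within 0.1 rad), not yet screwed down (value of joint swing_arm below 0.1 rad and value of joint screw_cap above 0.5 rad), for 0.05 s.
5. the cap is screwed home (below 0.12 rad) (value of joint screw_cap below 0.12 rad and value of joint swing_arm below 0.1 rad), for 0.2 s.
At the end, for the whole second after the job is handed in: The chuck lies at rest inside the canister (its middle 0 to 70 mm above the inner floor and within 30 mm of the axis each way); the cap is over the mouth (swing below 0.1 rad) and screwed home (turn below 0.12 rad); cup, knob and bottle stand upright (within 0.2 rad) within 30 mm of where they were (all of step 5 and z of chuck_mid in the frame of canister_floor between 0 and 0.07 m and x of chuck_mid in the frame of canister_floor between -0.03 and 0.03 m and y of chuck_mid in the frame of canister_floor between -0.03 and 0.03 m and linear speed of drill_chuck below 0.02 m/s and distance of each of paper_cup, wood_knob, oil_bottle from where it was at the start of the episode below 0.03 m and angle between each of paper_cup, wood_knob, oil_bottle's own z axis and vertical below 0.2 rad); the robot touches nothing.
It fails at once if the paper cup is moved more than 30 mm or tipped over (distance of paper_cup from where it was at the start of the episode above 0.03 m or angle between paper_cup's own z axis and vertical above 0.5 rad).
It fails at once if the wood knob is moved more than 30 mm or tipped over (distance of wood_knob from where it was at the start of the episode above 0.03 m or angle between wood_knob's own z axis and vertical above 0.5 rad).
It fails at once if the oil bottle is moved more than 30 mm or tipped over (distance of oil_bottle from where it was at the start of the episode above 0.03 m or angle between oil_bottle's own z axis and vertical above 0.5 rad).
It also fails if it takes over 72 s, if anything falls off the work surface, if the arm or the gripper's body presses on something with over 40 N, if the wrist force passes 120 N, or if a joint passes its speed limit or range.

### The arm

A 6-joint arm with a two-finger parallel gripper is mounted at the origin on the work surface. World frame = base frame: x ahead of the robot, y to its left, z up, the work surface at z = 0. Lengths are in m, angles in rad, forces in N, time in s.
With the tool pointing down it reaches from about 0.375 to 0.975 m from the base axis. Payload 3.8 kg.
Tool frame: the origin (TCP) lies at the very end of the fingers, on their centre line; the grasp point (between the pads) lies 19 mm behind it; z points along the fingers, y is the line along which they close (so a half turn about z gives the same grasp; the last joint's range is limited). The gripper opens to 85 mm and grips with 20 to 120 N. Pads are 22 mm wide; open, the fingers measure 114 mm over their backs; the gripper's body (76 mm by 85 mm) begins 54 mm behind the grasp point. The pads swing forward as they close: fully open they stand 13 mm farther back than shut.
Start: joints at [-1.267, 0.264, 1.604, -0, 1.274, -0.037], TCP at [0.226, -0.636, 0.231] pointing down, gripper open.
Joint ranges: [-2.63, 2.63], [-0.94, 2.18], [0.31, 2.57], [-1.31, 4.45], [0, 2.66], [-2.55, 2.55]. Speed limits (rad/s): [2.57, 2.57, 3.14, 3.14, 3.14, 3.14].

### API

Orientations are given as a rotation vector (axis times angle).
In Python, from workcell import bot, vision gives the robot as it stands. The module is installed in compiled form; this text tells all that it offers.
- The arm moves only by the tool play_rows, never from a script. Its argument "moves" is a list that holds one entry, the list of rows, each a list of 7 numbers: the turn, a rotation vector about the tool's x, y, z as a fraction of full scale, then the shift along the tool's x, y, z as a fraction of full scale, then the finger opening in mm, from 0 to 85.4. In form: [[[ax, ay, az, x, y, z, jaw], ...]]. A call has 1 to 5 rows; each row shifts and turns the commanded pose from where the row before left it, along the tool's axes as they then stand; what a row does not reach is not made up. Full scale, the value 1, is 0.1 m for a shift and 0.5 rad for a turn. A row lasts 1/12 s, in which the tool goes at most 41.7 mm and 7.16 degrees, less where a joint would pass 70% of its speed; a pose out of reach is approached as far as the arm can. A call with a number of a shift or a turn outside -1 to 1 is refused whole. A call with a gripper value outside its range is refused whole. The fingers move at their own pace and stop on an object; "newtons" is the grip in N (left out, the last holds). Time passes only in rows, so rows that do not move let the fingers close. It gives the time, the measured TCP pose, the force, the opening and the grip force at its end, in the units of the state.
- bot.read_state(): the state, without advancing time (a new reading comes with each control period).
- vision.read_camera(name): name is "side" or "top" or "wrist"; returns a dict with "image" (384x512x3 uint8, red, green, blue), "depth" (384x512 float32, m along the optical axis (not along the pixel's ray), 0 where there is no reading), "K" (3x3 intrinsics, pixels), "dist" ([k1, k2, p1, p2, k3] as OpenCV has them; the pictures are not rectified), "R" (3x3) and "t" (3): a world point X has camera coordinates R X + t. Camera axes: x right, y down, z forward; pixel columns grow to the right and rows downward; lengths in m; the calibration is good to about 2 mm. A picture is of the moment at which its call begins.
- bot.finish_job(): hands the job in; it is judged then, once.
The state is a dict: "time": time; "q": joint angles; "joint_vel": joint speeds; "joint_torque": joint torques, N m; "tool_pos": TCP position; "tcp_rot": TCP orientation; "wrist_force": force on the tool from outside, world axes, zero at the start; "torque": the same for the moment, N m; "width": opening from 0.0 (shut) to 1.0 (fully open); "grip_force": force on a finger pad.
Only numpy, scipy, OpenCV 4.12 (cv2) and the standard library are available. Lean on these libraries where they do the work, as an engineer would, in place of code of your own. Each camera call takes 0.05 s, during which the arm holds its last target. There are 200 camera calls.

## Working session

There is one attempt and no reset: what is moved stays moved. The work goes in short steps, Python scripts to look and compute and a tool call to move; the robot and the scene stay as the last step left them, time stands still between calls to the robot, and variables do not carry over. Pictures are saved under pics/ and viewed, at most 10 in all, crops included, and the job is handed in when it is done.

Besides the shell and the picture viewer there is one more tool, called after "Request:" as name([rows], argument=value, ...), one row to a line, values as JSON. play_rows: Moves the arm, as the interface text tells. Its arguments: {"type":"object","properties":{"moves":{"type":"array","items":{"type":"array","items":{"type":"array","items":{"type":"number"}}}},"newtons":{"type":"number"}},"required":["moves"]}

```bash
mkdir -p pics; cat > h.py <<'E'
import numpy as np, cv2
from scipy.spatial.transform import Rotation as Rot
from workcell import bot, vision
def cam(n):
    return vision.read_camera(n)
def unp(c,uv,d):
    p=cv2.undistortPoints(np.array([[uv]],float),c["K"],np.array(c["dist"]))[0,0]
    return np.array(c["R"]).T@(np.array([p[0]*d,p[1]*d,d])-np.array(c["t"]))
def cloud(c):
    h,w=c["depth"].shape
    u,v=np.meshgrid(np.arange(w),np.arange(h))
    p=cv2.undistortPoints(np.stack([u,v],-1).reshape(-1,1,2).astype(float),c["K"],np.array(c["dist"])).reshape(h,w,2)
    d=c["depth"]
    X=np.stack([p[...,0]*d,p[...,1]*d,d],-1)-np.array(c["t"])
    return X@np.array(c["R"])
def proj(c,X):
    return cv2.projectPoints(np.array(X,float).reshape(-1,1,3),cv2.Rodrigues(np.array(c["R"]))[0],np.array(c["t"],float),c["K"],np.array(c["dist"]))[0].reshape(-1,2)
E
python3 - <<'E'
from h import *
import pickle
s=bot.read_state();print(s)
C={n:cam(n) for n in("side","top","wrist")}
pickle.dump(C,open("c0.pkl","wb"))
im=[cv2.cvtColor(C[n]["image"],cv2.COLOR_RGB2BGR) for n in("side","top")]
for n,i in zip(("side","top"),im): cv2.imwrite(f"pics/{n}0.png",cv2.resize(i,(800,600)))
for n in C: print(n,C[n]["K"][0][0],-np.array(C[n]["R"]).T@C[n]["t"],np.array(C[n]["R"])[2],(C[n]["depth"]>0).mean())
E
```

```text
{'time': 0.0, 'q': array([-1.26689681e+00,  2.64797710e-01,  1.60537508e+00, -2.87416054e-06,
        1.27366905e+00, -3.68996267e-02]), 'joint_vel': array([-0.00023208,  0.00168507,  0.00086103, -0.00055315,  0.00173668,
       -0.00032078]), 'joint_torque': array([-7.10988224e-04, -5.15114594e+01, -3.67310643e+01, -7.19151126e-05,
        1.32487767e-02, -1.24651146e-05]), 'tool_pos': array([ 0.22539373, -0.63549104,  0.2299314 ]), 'tcp_rot': array([-3.09389645e+00, -5.32362528e-01,  4.74198308e-04]), 'wrist_force': array([ 0.45191436, -0.10118839, -0.06563303]), 'torque': array([-0.02542138, -0.02454875,  0.05451611]), 'grip_force': 0.0, 'width': 0.9946435339439909}
side 423.9852519409616 [0.36912176 0.68151703 0.67870623] [ 0.20969329 -0.73226583 -0.6479317 ] 0.9958445231119791
top 369.7604114218521 [0.49016594 0.03705194 1.01561557] [ 0.10756603 -0.00361205 -0.99419138] 0.9958394368489584
wrist 346.0281906833051 [ 0.28827782 -0.61249797  0.37203292] [-0.24806966 -0.08497274 -0.96500833] 0.9961039225260416
```

View pics/side0.png

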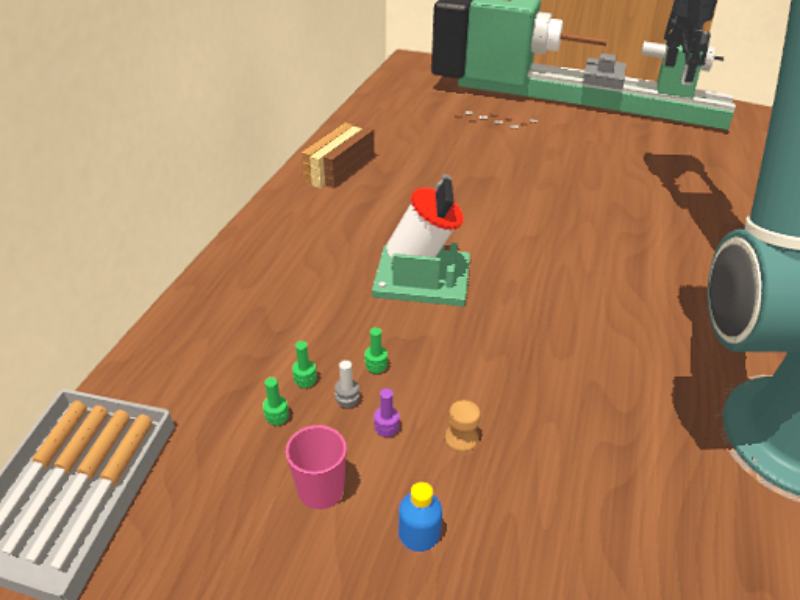

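View pics/top0.png

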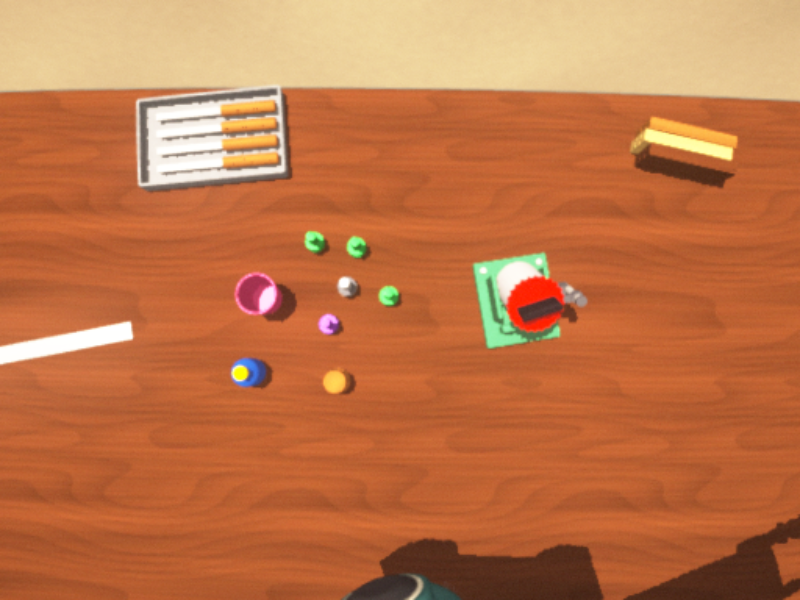

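The side view (800×600 px) shows these candidates:
- **Chuck:** the bright/grey one at (346,385), which is (346,287) in the top view.
- **Look-alikes:** green at (376,350), (304,365) and (275,402), and purple at (387,413).

The bystanders are the cup (318,467), knob (463,425) and bottle (421,518). The canister's red cap is at (437,208). I choose the grey chuck.

```bash
python3 - <<'E'
from h import *
import pickle
C=pickle.load(open("c0.pkl","rb"))
for n in("top","side"):
    c=C[n];X=cloud(c);im=c["image"].astype(int);r,g,b=im[...,0],im[...,1],im[...,2]
    hsv=cv2.cvtColor(c["image"],cv2.COLOR_RGB2HSV)
    red=(r>170)&(g<50)&(b<50)&(c["depth"]>0)
    P=X[red];P=P[np.abs(P-np.median(P,0)).max(1)<.08]
    m=P.mean(0)
    for _ in range(4):
        m=P.mean(0);nn=np.linalg.svd(P-m,full_matrices=False)[2][2];nn*=np.sign(nn[2]);P=P[np.abs((P-m)@nn)<.004]
    # circle fit in plane by convex hull
    e1=np.cross([0,1,0],nn);e1/=np.linalg.norm(e1);e2=np.cross(nn,e1)
    q=np.c_[(P-m)@e1,(P-m)@e2].astype(np.float32)
    (cx,cy),rr=cv2.minEnclosingCircle(q)
    print(n,"red",len(P),"c",(m+cx*e1+cy*e2).round(4),"r",rr,"n",nn.round(3),"tilt",np.degrees(np.arccos(nn[2])))
    D=m+cx*e1+cy*e2
    blk=(im.max(2)<70)&(np.linalg.norm(X-D-.02*nn,axis=2)<.05)
    B=X[blk];h=(B-D)@nn; B=B[(h>.025)];
    if len(B)>5:
        t=B[((B-D)@nn)>np.percentile((B-D)@nn,50)]
        bm=t.mean(0);d=np.linalg.svd(t-bm,full_matrices=False)[2][0]
        print("bar",len(t),bm.round(4),"h",((t-D)@nn).mean(),"dir",d.round(3),"yaw",np.degrees(np.arctan2(d[1],d[0])))
    # objects
    s=hsv[...,1];
    for name,uv,rad in [("chuck",{"top":(221,184),"side":(221,246)}[n],None)]:
        P0=X[uv[1],uv[0]]
        w=(np.linalg.norm(X[...,:2]-P0[:2],axis=2)<.035)&(X[...,2]>.008)
        P=X[w];print("chuck",len(P),P.mean(0).round(4),"zmax",P[:,2].max())
        a=P[P[:,2]>.045];print(" arbor",len(a),a.mean(0).round(4),a.min(0).round(4),a.max(0).round(4))
        a=P[P[:,2]<.032];print(" body",len(a),a.mean(0).round(4),a.min(0).round(4),a.max(0).round(4))
    # bystanders and lookalikes by connected comps of height
    if n=="top":
        hm=((X[...,2]>.012)&(X[...,2]<.2)&(X[...,0]<.75)&(X[...,0]>.2)).astype(np.uint8)
        k,lab,st,ce=cv2.connectedComponentsWithStats(hm)
        for i in range(1,k):
            if st[i,4]>15:
                P=X[lab==i];print(ce[i].round(),((P.min(0)+P.max(0))/2).round(3),P[:,2].max().round(3),(P.max(0)-P.min(0)).round(3))
im=cv2.cvtColor(C["side"]["image"],cv2.COLOR_RGB2BGR)
a=cv2.resize(im[195:290,150:320],None,fx=3,fy=3,interpolation=cv2.INTER_CUBIC)
b=cv2.resize(im[105:200,225:320],None,fx=3,fy=3,interpolation=cv2.INTER_CUBIC)
cv2.imwrite("pics/crop1.png",np.hstack([a,b]))
E
```

```text
top red 583 c [ 0.5719 -0.1725  0.1416] r 0.04265779256820679 n [-0.415 -0.077  0.907] tilt 24.956070992047675
chuck 114 [0.6075 0.1251 0.0414] zmax 0.07401159584887254
 arbor 35 [0.6091 0.126  0.0695] [0.6023 0.1193 0.0477] [0.6178 0.1325 0.074 ]
 body 69 [0.6073 0.1249 0.0275] [0.5944 0.1121 0.0173] [0.6237 0.1422 0.032 ]
[201. 155.] [0.688 0.184 0.043] 0.074 [0.031 0.031 0.062]
[228. 158.] [0.678 0.11  0.044] 0.075 [0.029 0.03  0.061]
[334. 192.] [ 0.591 -0.171  0.095] 0.178 [0.166 0.153 0.166]
[163. 188.] [0.59  0.271 0.049] 0.085 [0.067 0.068 0.073]
[222. 183.] [0.609 0.127 0.046] 0.074 [0.029 0.03  0.057]
[249. 189.] [0.593 0.054 0.045] 0.075 [0.03 0.03 0.06]
[210. 207.] [0.544 0.157 0.048] 0.077 [0.03  0.031 0.059]
[158. 237.] [0.462 0.289 0.051] 0.09 [0.046 0.043 0.078]
[214. 244.] [0.448 0.141 0.051] 0.064 [0.036 0.038 0.025]
side red 98 c [ 0.5705 -0.1674  0.1416] r 0.04296740144491196 n [-0.408 -0.022  0.913] tilt 24.142442984154155
bar 52 [ 0.5551 -0.1697  0.1738] h 0.035756100905311665 dir [-0.316  0.944 -0.092] yaw 108.50254015278178
chuck 326 [0.6066 0.1325 0.0376] zmax 0.07361624130671249
 arbor 107 [0.6076 0.1298 0.0621] [0.601  0.1191 0.0451] [0.6173 0.1361 0.0736]
 body 186 [0.6059 0.1343 0.0233] [0.5927 0.1116 0.0086] [0.6239 0.1434 0.0319]
```

View pics/crop1.png

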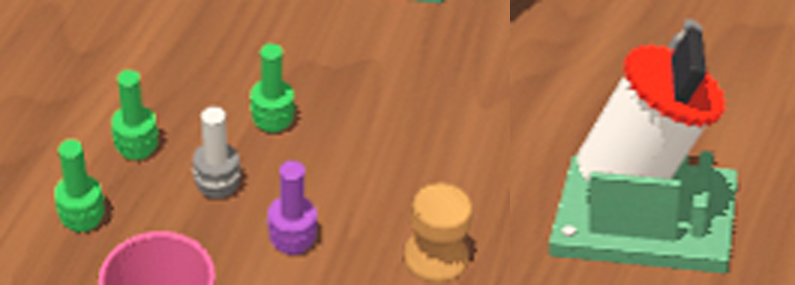

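The crop confirms the choice: the steel chuck at (217,150) has a bright arbor, and three greens and one purple stand round it. It measures (0.608, 0.128) with its top at 0.074, as it should be. The cap disc is at (0.571,-0.171,0.142) and tilts 25°, which also fits. Next I hover over the cap for a closer wrist-camera measurement.

```bash
cat >> h.py <<'E'
from scipy.linalg import logm, expm
def T(p,R):
    M=np.eye(4);M[:3,:3]=R;M[:3,3]=p;return M
def cur():
    s=bot.read_state();return T(s["tool_pos"],Rot.from_rotvec(s["tcp_rot"]).as_matrix())
def frame(z,y):
    z=np.array(z)/np.linalg.norm(z);y=np.array(y,float);y=y-z*(y@z);y/=np.linalg.norm(y)
    return np.c_[np.cross(y,z),y,z]
def plan(A,B,n=None,vmax=.035,wmax=.11,show=True):
    "identical row repeated n times taking pose A to B (constant screw)"
    L=np.real(logm(np.linalg.inv(A)@B))
    if n is None:
        n=int(np.ceil(max(np.linalg.norm(Rot.from_matrix(A[:3,:3].T@B[:3,:3]).as_rotvec())/wmax, np.linalg.norm(L[:3,3])/vmax,1)))
    D=expm(L/n);r=np.r_[Rot.from_matrix(D[:3,:3]).as_rotvec()/.5,D[:3,3]/.1].round(3)
    E=T(r[3:]*.1,Rot.from_rotvec(r[:3]*.5).as_matrix());P=A.copy();pts=[]
    for i in range(n): P=P@E;pts.append(P[:3,3].round(3).tolist())
    if show: print(n,"x",r.tolist(),"end",pts[-1],"mid",pts[n//2],"zmin",min(p[2] for p in pts),"err",(np.linalg.norm(P[:3,3]-B[:3,3])*1e3).round(2))
    return P
E
python3 - <<'E'
from h import *
n=np.array([-.415,-.077,.907]);n/=np.linalg.norm(n)
D=np.array([.5717,-.1715,.1416])
y=np.cross(n,[0,0,1.]);y*=np.sign(y[1])  # horizontal mouth y
x=np.cross(y,n)
B=T(D+.15*n,frame(-n,x))
print(x,y,B)
plan(cur(),B)
E
```

```text
[0.37610299 0.06978296 0.17801106] [-0.0769691   0.41483348  0.        ] [[-0.1824286   0.89142189  0.41483348  0.50947498]
 [ 0.9832191   0.16539635  0.0769691  -0.18304537]
 [ 0.          0.42191357 -0.90663606  0.27759541]
 [ 0.          0.          0.          1.        ]]
17 x [-0.043, 0.036, -0.164, 0.344, 0.0, -0.01] end [0.508, -0.182, 0.277] mid [0.461, -0.447, 0.255] zmin 0.231 err 1.8
```

Request:
play_rows([
  [[-0.043,0.036,-0.164,0.344,0,-0.01,85],[-0.043,0.036,-0.164,0.344,0,-0.01,85],[-0.043,0.036,-0.164,0.344,0,-0.01,85],[-0.043,0.036,-0.164,0.344,0,-0.01,85],[-0.043,0.036,-0.164,0.344,0,-0.01,85]],
], newtons=60)

```text
time: 0.57
tool_pos: [0.3759, -0.5524, 0.2409]
tcp_rot: [2.832, 1.123, 0.164]
wrist_force: [0.7, -0.1, -0.7]
width: 0.998
grip_force: 0.0
```

Request:
play_rows([
  [[-0.043,0.036,-0.164,0.344,0,-0.01,85],[-0.043,0.036,-0.164,0.344,0,-0.01,85],[-0.043,0.036,-0.164,0.344,0,-0.01,85],[-0.043,0.036,-0.164,0.344,0,-0.01,85],[-0.043,0.036,-0.164,0.344,0,-0.01,85]],
])

```text
time: 0.98
tool_pos: [0.4774, -0.4157, 0.2589]
tcp_rot: [2.458, 1.629, 0.31]
wrist_force: [-0.2, -0.0, 0.1]
width: 0.994
grip_force: 0.0
```

Request:
play_rows([
  [[-0.043,0.036,-0.164,0.344,0,-0.01,85],[-0.043,0.036,-0.164,0.344,0,-0.01,85],[-0.043,0.036,-0.164,0.344,0,-0.01,85],[-0.043,0.036,-0.164,0.344,0,-0.01,85],[-0.043,0.036,-0.164,0.344,0,-0.01,85]],
])

```text
time: 1.4
tool_pos: [0.5135, -0.2493, 0.2742]
tcp_rot: [1.996, 2.04, 0.436]
wrist_force: [0.5, -0.1, 0.6]
width: 0.996
grip_force: 0.0
```

Request:
play_rows([
  [[-0.043,0.036,-0.164,0.344,0,-0.01,85],[-0.043,0.036,-0.164,0.344,0,-0.01,85],[0,0,0,0,0,0,85],[0,0,0,0,0,0,85]],
])

```text
time: 1.73
tool_pos: [0.5075, -0.1813, 0.2774]
tcp_rot: [1.796, 2.174, 0.479]
wrist_force: [-0.0, -1.0, -0.2]
width: 0.996
grip_force: 0.0
```

```bash
python3 - <<'E'
from h import *
import pickle
print(bot.read_state()["q"].round(3))
c=cam("wrist");pickle.dump(c,open("w1.pkl","wb"))
cv2.imwrite("pics/w1.png",cv2.cvtColor(c["image"],cv2.COLOR_RGB2BGR))
X=cloud(c);im=c["image"].astype(int);r,g,b=im[...,0],im[...,1],im[...,2]
P=X[(r>150)&(g<60)&(b<60)&(c["depth"]>0)]
for _ in range(5):
    m=P.mean(0);nn=np.linalg.svd(P-m,full_matrices=False)[2][2];nn*=np.sign(nn[2]);P=P[np.abs((P-m)@nn)<.003]
e1=np.cross([0,1,0],nn);e1/=np.linalg.norm(e1);e2=np.cross(nn,e1)
(cx,cy),rr=cv2.minEnclosingCircle(np.c_[(P-m)@e1,(P-m)@e2].astype(np.float32))
D=m+cx*e1+cy*e2
print("D",D.round(4),rr,nn.round(4),np.degrees(np.arccos(nn[2])),len(P))
h=(X-D)@nn;lat=np.linalg.norm((X-D)-h[...,None]*nn,axis=2)
B=X[(h>.033)&(h<.038)&(lat<.04)&(c["depth"]>0)]
q=np.c_[(B-D)@e1,(B-D)@e2].astype(np.float32)
(bx,by),wh,an=cv2.minAreaRect(q)
print("bar ctr off",bx,by,"wh",wh,"ang",an,len(B),"h",((B-D)@nn).mean())
hy=np.cross([0,0,1],nn);hy/=np.linalg.norm(hy);hy*=np.sign(hy[1])
d=np.linalg.svd(B-B.mean(0),full_matrices=False)[2][0];d*=np.sign(d[1])
print("bar dir",d.round(3),"angle from horizontal y about n (rad)",np.arctan2(np.cross(hy,d)@nn,hy@d),"ctr",B.mean(0).round(4))
E
```

```text
[-0.579 -0.252  2.099  0.354  0.997 -0.918]
D [ 0.569  -0.1815  0.1399] 0.042145129293203354 [-0.4208 -0.117   0.8996] 25.896594196260356 1362
bar ctr off 0.002872863784432411 0.011048903688788414 wh (0.013682645745575428, 0.05976661667227745) ang 17.26175880432129 1094 h 0.034421229546746715
bar dir [-0.315  0.947 -0.057] angle from horizontal y about n (rad) 0.0698642548757606 ctr [ 0.5568 -0.1757  0.1732]
```

View pics/w1.png

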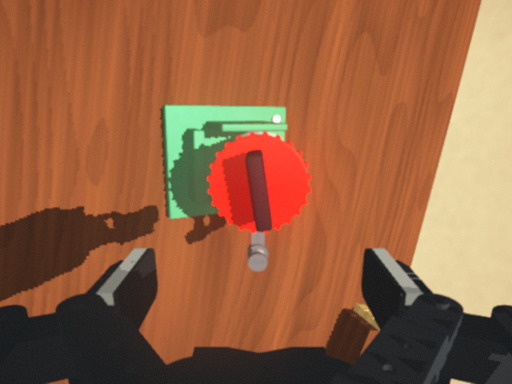

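The wrist view shows the red cap centred at (260,182), its bar running from (253,152) to (264,230), the post at (258,255) and the plate edges square. My red mask caught only part of the disc, so I refit with a better one.

```bash
python3 - <<'E'
from h import *
import pickle
c=pickle.load(open("w1.pkl","rb"))
X=cloud(c);hsv=cv2.cvtColor(c["image"],cv2.COLOR_RGB2HSV).astype(int)
hm=(np.minimum(hsv[...,0],180-hsv[...,0])<4)&(hsv[...,1]>215)&(hsv[...,2]>120)&(c["depth"]>0)
P=X[hm];print(len(P));P=P[np.linalg.norm(P-[.5715,-.172,.1416],axis=1)<.055];print(len(P))
for _ in range(6):
    m=P.mean(0);nn=np.linalg.svd(P-m,full_matrices=False)[2][2];nn*=np.sign(nn[2]);P=P[np.abs((P-m)@nn)<.002]
e1=np.cross([0,1,0],nn);e1/=np.linalg.norm(e1);e2=np.cross(nn,e1)
(cx,cy),rr=cv2.minEnclosingCircle(np.c_[(P-m)@e1,(P-m)@e2].astype(np.float32))
D=m+cx*e1+cy*e2
print("D",D.round(4),rr,nn.round(4),np.degrees(np.arccos(nn[2])),len(P))
h=(X-D)@nn;lat=np.linalg.norm((X-D)-h[...,None]*nn,axis=2)
B=X[(h>.032)&(h<.038)&(lat<.036)&(c["depth"]>0)]
q=np.c_[(B-D)@e1,(B-D)@e2].astype(np.float32)
print("bar rect",cv2.minAreaRect(q),"h",((B-D)@nn).mean())
hy=np.cross([0,0,1],nn);hy/=np.linalg.norm(hy);hy*=np.sign(hy[1])
d=np.linalg.svd(B-B.mean(0),full_matrices=False)[2][0];d*=np.sign(d[1])
print("hy",hy.round(3),"bar",d.round(3),"ang",np.arctan2(np.cross(hy,d)@nn,hy@d),"ctr off y,x",(B.mean(0)-D)@hy,(B.mean(0)-D)@np.cross(hy,nn))
# plate azimuth
G=(hsv[...,0]>55)&(hsv[...,0]<90)&(hsv[...,1]>60)&(X[...,2]>.004)&(X[...,2]<.02)&(c["depth"]>0)
(pc,ps,pa)=cv2.minAreaRect(X[G][:,:2].astype(np.float32));print("plate",pc,ps,pa)
# post top
x=np.cross(hy,nn)
S=((X-D)@hy<-.05)&((X-D)@hy>-.085)&(abs((X-D)@x)<.02)&(h>.005)&(c["depth"]>0)
Q=X[S];
if len(Q): print("post",len(Q),"y",((Q-D)@hy).mean(),((Q-D)@hy).min(),((Q-D)@hy).max(),"x",((Q-D)@x).min(),((Q-D)@x).max(),"h",((Q-D)@nn).max())
E
```

```text
1981
1974
D [ 0.5701 -0.1715  0.1412] 0.04434138163924217 [-0.4149 -0.0756  0.9067] 24.944173500948537 1953
bar rect ((0.0005168109200894833, 0.0006170067936182022), (0.013965223915874958, 0.061853475868701935), 17.874433517456055) h 0.034591455345263714
hy [-0.179  0.984 -0.   ] bar [-0.308  0.949 -0.066] ang 0.14881763601424067 ctr off y,x 0.001791865054744315 0.0005118720720104727
plate (0.5892706513404846, -0.16790443658828735) (0.14833617210388184, 0.12831316888332367) 9.581372261047363
post 300 y -0.06463430969975972 -0.07333403634870703 -0.05696988289075745 x -0.007712381725281937 0.0071921229526430005 h 0.017814110401736392
```

```bash
cat >> h.py <<'E'
N=np.array([-.415,-.0756,.907]);N/=np.linalg.norm(N)
D0=np.array([.5699,-.1704,.1413])      # disc top centre at screw .15 (measured)
HY=np.array([-.179,.984,0.]);HY-=N*(HY@N);HY/=np.linalg.norm(HY);HX=np.cross(HY,N)
MOUTH=D0-(.011+.0011)*N
def cap(s,w,up=0.026):
    "tool pose gripping the bar: TCP 'up' above disc-top+... (TCP 31mm below bar top => up=.004+...)"
    c=MOUTH+(.011+.0075*s)*N+.066*(np.sin(w)*HX+(np.cos(w)-1)*HY)
    a=s-w;yb=Rot.from_rotvec(N*a).apply(HX)
    return T(c+up*N,frame(-N,yb))
E
python3 - <<'E'
from h import *
P=plan(cur(),cap(.15,0,.08)); P=plan(P,cap(.15,0,.007))
E
```

```text
3 x [0.002, 0.002, -0.094, 0.003, -0.001, 0.234] end [0.537, -0.176, 0.214] mid [0.527, -0.178, 0.235] zmin 0.214 err 0.13
3 x [-0.0, -0.0, 0.0, -0.0, -0.0, 0.243] end [0.567, -0.171, 0.148] mid [0.557, -0.173, 0.17] zmin 0.148 err 0.2
```

Request:
play_rows([
  [[0.002,0.002,-0.094,0.003,-0.001,0.234,45],[0.002,0.002,-0.094,0.003,-0.001,0.234,45],[0.002,0.002,-0.094,0.003,-0.001,0.234,45],[0,0,0,0,0,0,45]],
])

```text
time: 2.12
tool_pos: [0.5354, -0.1762, 0.2085]
tcp_rot: [1.637, 2.289, 0.445]
wrist_force: [-0.6, 1.1, -1.4]
width: 0.525
grip_force: 0.0
```

Request:
play_rows([
  [[0,0,0,0,0,0.243,45],[0,0,0,0,0,0.243,45],[0,0,0,0,0,0.243,45],[0,0,0,0,0,0,45],[0,0,0,0,0,0,45]],
])

```text
time: 2.53
tool_pos: [0.5665, -0.1713, 0.1468]
tcp_rot: [1.635, 2.284, 0.446]
wrist_force: [-0.3, 0.2, 1.1]
width: 0.527
grip_force: 0.0
```

Request:
play_rows([
  [[0,0,0,0,0,0,5],[0,0,0,0,0,0,5],[0,0,0,0,0,0,5],[0,0,0,0,0,0,5],[0,0,0,0,0,0,5]],
], newtons=60)

```text
time: 2.95
tool_pos: [0.5678, -0.172, 0.1496]
tcp_rot: [1.629, 2.28, 0.445]
wrist_force: [-2.7, -3.0, 2.9]
width: 0.151
grip_force: 62.4
```

```bash
python3 - <<'E'
from h import *
s=bot.read_state();print(s["q"].round(3),s["width"],s["grip_force"],s["wrist_force"].round(1),s["torque"].round(2),s["tool_pos"].round(4))
P=plan(cur(),cap(.15,0,.007))
A=cap(.15,0,.007)
plan(A,cap(1.4,0,.007),n=12)
E
```

```text
[-0.491 -0.029  2.153  0.415  0.709 -1.096] 0.15085819823721774 62.37630844116211 [-2.7 -3.   2.9] [-0.5   0.3  -0.27] [ 0.5678 -0.172   0.1496]
1 x [0.004, 0.004, 0.001, 0.014, -0.012, 0.015] end [0.567, -0.171, 0.148] mid [0.567, -0.171, 0.148] zmin 0.148 err 0.04
12 x [0.0, 0.0, -0.208, -0.0, 0.0, -0.008] end [0.563, -0.172, 0.156] mid [0.565, -0.171, 0.153] zmin 0.148 err 0.22
```

Request:
play_rows([
  [[0,0,-0.208,0,0,-0.008,5],[0,0,-0.208,0,0,-0.008,5],[0,0,-0.208,0,0,-0.008,5],[0,0,-0.208,0,0,-0.008,5]],
])

```text
time: 3.28
tool_pos: [0.5662, -0.1724, 0.1522]
tcp_rot: [1.099, 2.53, 0.339]
wrist_force: [-4.4, -3.6, 4.4]
width: 0.151
grip_force: 62.8
```

Request:
play_rows([
  [[0,0,-0.208,0,0,-0.008,5],[0,0,-0.208,0,0,-0.008,5],[0,0,-0.208,0,0,-0.008,5],[0,0,-0.208,0,0,-0.008,5]],
])

```text
time: 3.62
tool_pos: [0.5647, -0.1728, 0.155]
tcp_rot: [0.547, 2.672, 0.223]
wrist_force: [-3.4, -3.8, 5.0]
width: 0.153
grip_force: 62.8
```

Request:
play_rows([
  [[0,0,-0.208,0,0,-0.008,5],[0,0,-0.208,0,0,-0.008,5],[0,0,-0.208,0,0,-0.008,5],[0,0,-0.208,0,0,-0.008,5],[0,0,0,0,0,0,5]],
])

```text
time: 4.03
tool_pos: [0.5636, -0.1734, 0.1581]
tcp_rot: [-0.016, 2.709, 0.101]
wrist_force: [-2.5, -3.3, 4.9]
width: 0.152
grip_force: 62.6
```

```bash
cat >> h.py <<'E'
def st():
    s=bot.read_state();C=cur()
    yb=C[:3,1];a=np.arctan2(np.cross(HX,yb)@N,HX@yb)
    d=C[:3,3]-MOUTH
    print("t",round(s["time"],2),"q",s["q"].round(2),"w",round(s["width"],3),"gf",round(s["grip_force"],1),"F",s["wrist_force"].round(1),"T",s["torque"].round(2),"yaw",a.round(3),"mouth xyz mm",(np.array([d@HX,d@HY,d@N])*1e3).round(1),"tilt",(C[:3,2]@-N).round(4))
E
python3 - <<'E'
from h import *
st()
E
```

```text
t 4.03 q [-0.5  -0.05  2.15  0.41  0.73 -2.34] w 0.152 gf 62.6 F [-2.5 -3.3  4.9] T [-0.79  0.3  -0.28] yaw 1.403 mouth xyz mm [ 1.  -1.8 30.2] tilt 1.0
```

```bash
python3 - <<'E'
from h import *
plan(cap(1.4,0,.007),cap(1.4,1.68,.007),n=14)
E
```

```text
14 x [0.0, 0.0, 0.24, -0.079, 0.009, 0.0] end [0.635, -0.233, 0.184] mid [0.617, -0.19, 0.179] zmin 0.16 err 0.52
```

Request:
play_rows([
  [[0,0,0.24,-0.079,0.009,0,5],[0,0,0.24,-0.079,0.009,0,5],[0,0,0.24,-0.079,0.009,0,5],[0,0,0.24,-0.079,0.009,0,5]],
])

```text
time: 4.37
tool_pos: [0.5919, -0.1761, 0.1706]
tcp_rot: [0.647, 2.655, 0.242]
wrist_force: [-5.8, -8.5, 2.9]
width: 0.152
grip_force: 62.6
```

```bash
python3 - <<'E'
from h import *
st()
E
```

```text
t 4.37 q [-0.47 -0.01  2.09  0.39  0.74 -1.81] w 0.152 gf 62.6 F [-5.8 -8.5  2.9] T [-1.48  1.04 -0.57] yaw 0.914 mouth xyz mm [31.1 -9.5 29.9] tilt 1.0
```

Request:
play_rows([
  [[0,0,0.24,-0.079,0.009,0,5],[0,0,0.24,-0.079,0.009,0,5],[0,0,0.24,-0.079,0.009,0,5],[0,0,0.24,-0.079,0.009,0,5],[0,0,0.24,-0.079,0.009,0,5]],
])

```text
time: 4.78
tool_pos: [0.6208, -0.1979, 0.1816]
tcp_rot: [1.43, 2.392, 0.404]
wrist_force: [-8.0, -3.4, 4.4]
width: 0.151
grip_force: 62.9
```

Request:
play_rows([
  [[0,0,0.24,-0.079,0.009,0,5],[0,0,0.24,-0.079,0.009,0,5],[0,0,0.24,-0.079,0.009,0,5],[0,0,0.24,-0.079,0.009,0,5],[0,0,0.24,-0.079,0.009,0,5]],
])

```text
time: 5.2
tool_pos: [0.6346, -0.2336, 0.1851]
tcp_rot: [2.132, 1.915, 0.54]
wrist_force: [-6.3, -0.5, 5.3]
width: 0.152
grip_force: 62.8
```

Request:
play_rows([
  [[0,0,0,0,0,0,5],[0,0,0,0,0,0,5],[0,0,0,0,0,0,5]],
])

```text
time: 5.45
tool_pos: [0.6346, -0.2336, 0.1851]
tcp_rot: [2.126, 1.92, 0.539]
wrist_force: [-5.4, -0.4, 5.4]
width: 0.153
grip_force: 62.9
```

```bash
python3 - <<'E'
from h import *
st()
E
```

```text
t 5.45 q [-0.53  0.1   1.94  0.4   0.8  -0.67] w 0.153 gf 62.9 F [-5.4 -0.4  5.4] T [-0.11  0.95 -0.05] yaw -0.282 mouth xyz mm [ 65.9 -73.8  29.7] tilt 1.0
```

```bash
python3 - <<'E'
from h import *
C=cur();A=C.copy();A[:3,3]+=.12*N
plan(C,A)
a=np.radians(-55)
H=T([.6085,.1275,.17],frame([0,0,-1],[np.cos(a),np.sin(a),0]))
plan(A,H)
E
```

```text
4 x [0.0, -0.0, 0.0, 0.0, -0.0, -0.3] end [0.585, -0.243, 0.294] mid [0.597, -0.241, 0.267] zmin 0.212 err 0.15
12 x [0.056, -0.049, 0.141, 0.276, -0.156, 0.1] end [0.609, 0.128, 0.17] mid [0.567, -0.025, 0.218] zmin 0.17 err 0.82
```

Request:
play_rows([
  [[0,0,0,0,0,0,45],[0,0,0,0,0,0,45],[0,0,0,0,0,0,45],[0,0,0,0,0,-0.3,45],[0,0,0,0,0,-0.3,45]],
])

```text
time: 5.87
tool_pos: [0.6087, -0.2364, 0.2357]
tcp_rot: [2.131, 1.924, 0.538]
wrist_force: [0.6, -0.4, 0.6]
width: 0.529
grip_force: 0.0
```

Request:
play_rows([
  [[0,0,0,0,0,-0.3,45],[0,0,0,0,0,-0.3,45],[0.056,-0.049,0.141,0.276,-0.156,0.1,45],[0.056,-0.049,0.141,0.276,-0.156,0.1,45],[0.056,-0.049,0.141,0.276,-0.156,0.1,45]],
])

```text
time: 6.28
tool_pos: [0.5664, -0.1512, 0.2592]
tcp_rot: [2.388, 1.71, 0.418]
wrist_force: [-0.4, 0.2, -0.3]
width: 0.529
grip_force: 0.0
```

Request:
play_rows([
  [[0.056,-0.049,0.141,0.276,-0.156,0.1,45],[0.056,-0.049,0.141,0.276,-0.156,0.1,45],[0.056,-0.049,0.141,0.276,-0.156,0.1,45],[0.056,-0.049,0.141,0.276,-0.156,0.1,45],[0.056,-0.049,0.141,0.276,-0.156,0.1,45]],
])

```text
time: 6.7
tool_pos: [0.5718, 0.0087, 0.2073]
tcp_rot: [2.76, 1.313, 0.195]
wrist_force: [0.7, 0.1, -0.0]
width: 0.526
grip_force: 0.0
```

Request:
play_rows([
  [[0.056,-0.049,0.141,0.276,-0.156,0.1,45],[0.056,-0.049,0.141,0.276,-0.156,0.1,45],[0.056,-0.049,0.141,0.276,-0.156,0.1,45],[0.056,-0.049,0.141,0.276,-0.156,0.1,45],[0,0,0,0,0,0,45]],
])

```text
time: 7.12
tool_pos: [0.6109, 0.133, 0.1654]
tcp_rot: [-2.996, -0.942, 0.002]
wrist_force: [0.9, 0.7, -1.1]
width: 0.526
grip_force: 0.0
```

```bash
python3 - <<'E'
from h import *
st()
c=cam("wrist");t=cam("top")
X=cloud(c)
w=(np.linalg.norm(X[...,:2]-[.6085,.1275],axis=2)<.035)&(c["depth"]>0)
P=X[w];a=P[(P[:,2]>.066)&(P[:,2]<.08)];print("arbor top",len(a),((a.min(0)+a.max(0))/2).round(4),(a.max(0)-a.min(0)).round(4))
b=P[(P[:,2]>.02)&(P[:,2]<.034)];print("body",len(b),((b.min(0)+b.max(0))/2).round(4),(b.max(0)-b.min(0)).round(4))
im=cv2.hconcat([cv2.cvtColor(c["image"],cv2.COLOR_RGB2BGR)[:,60:452],cv2.resize(cv2.cvtColor(t["image"],cv2.COLOR_RGB2BGR)[120:248,285:420],(405,384))])
cv2.imwrite("pics/w2.png",im)
a=np.radians(-55)
H=T([.6085,.1275,.17],frame([0,0,-1],[np.cos(a),np.sin(a),0]));plan(cur(),H,n=1)
E
```

```text
t 7.12 q [0.17 0.22 1.78 0.   1.14 1.13] w 0.526 gf 0.0 F [ 0.9  0.7 -1.1] T [-0.02  0.01  0.05] yaw -1.178 mouth xyz mm [ 96.  291.1  -6. ] tilt 0.9061
arbor top 389 [0.6107 0.1286 0.0696] [0.0156 0.0152 0.0065]
body 720 [0.6108 0.1289 0.0268] [0.0322 0.0318 0.0135]
1 x [0.003, 0.002, 0.002, -0.018, 0.006, -0.028] end [0.609, 0.128, 0.17] mid [0.609, 0.128, 0.17] zmin 0.17 err 0.04
```

View pics/w2.png

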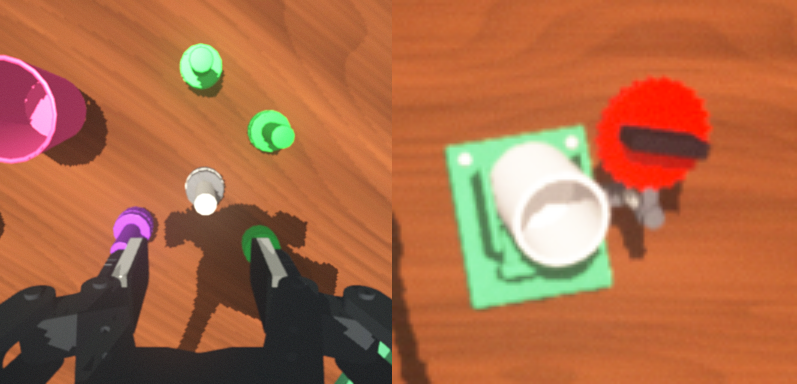

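The wrist view shows the chuck at (205,190), well between the fingers, with purple (130,225) and green (262,240) off the closing line. The top crop shows the canister open at (550,215) with the cap aside at (655,135). I descend onto the arbor.

```bash
python3 - <<'E'
from h import *
a=np.radians(-55);R=frame([0,0,-1],[np.cos(a),np.sin(a),0])
P=plan(cur(),T([.6102,.1284,.12],R)); P=plan(P,T([.6102,.1284,.04],R))
E
```

```text
2 x [0.001, 0.001, 0.001, 0.001, 0.004, 0.236] end [0.61, 0.128, 0.12] mid [0.61, 0.128, 0.12] zmin 0.12 err 0.07
3 x [0.0, 0.0, -0.0, -0.0, -0.0, 0.267] end [0.61, 0.128, 0.04] mid [0.61, 0.128, 0.067] zmin 0.04 err 0.12
```

Request:
play_rows([
  [[0.001,0.001,0.001,0.001,0.004,0.236,45],[0.001,0.001,0.001,0.001,0.004,0.236,45],[0,0,0,0,0,0.267,45],[0,0,0,0,0,0.267,45],[0,0,0,0,0,0.2,45]],
])

```text
time: 7.63
tool_pos: [0.6095, 0.1258, 0.0471]
tcp_rot: [2.997, 0.939, 0.003]
wrist_force: [-1.1, 0.2, 0.2]
width: 0.53
grip_force: 0.0
```

Request:
play_rows([
  [[0,0,0,0,0,0.06,45],[0,0,0,0,0,0,45]],
])

```text
time: 7.8
tool_pos: [0.6087, 0.1259, 0.0407]
tcp_rot: [2.998, 0.939, -0.002]
wrist_force: [-1.1, -0.1, 0.5]
width: 0.524
grip_force: 0.0
```

Request:
play_rows([
  [[0,0,0,0,0,0,8],[0,0,0,0,0,0,8],[0,0,0,0,0,0,8],[0,0,0,0,0,0,8],[0,0,0,0,0,0,8]],
], newtons=50)

```text
time: 8.22
tool_pos: [0.6127, 0.1274, 0.0447]
tcp_rot: [2.996, 0.94, 0.01]
wrist_force: [-0.8, -1.2, 7.1]
width: 0.173
grip_force: 48.9
```

Request:
play_rows([
  [[0,0,0,0,0,-0.2,8],[0,0,0,0,0,-0.4,8],[0,0,0,0,0,-0.4,8],[0,0,0,0,0,-0.4,8],[0,0,0,0,0,-0.2,8]],
])

```text
time: 8.63
tool_pos: [0.6127, 0.1279, 0.2084]
tcp_rot: [2.996, 0.94, 0.016]
wrist_force: [1.0, 0.1, -1.4]
width: 0.169
grip_force: 49.1
```

```bash
python3 - <<'E'
from h import *
st();print(cur()[:3,3])
C=cur()
R2=Rot.from_matrix(frame(-N,[0,0,1])) # placeholder
# minimal tilt from vertical to -N
ax=np.cross([0,0,-1],-N);ang=np.arcsin(np.linalg.norm(ax));R=Rot.from_rotvec(ax/np.linalg.norm(ax)*ang).as_matrix()@C[:3,:3]
c=MOUTH+.0005*HX-.0*HY
A=T(c+.10*N,R);I=T(c-.022*N,R)
print("yaw",np.arctan2(np.cross(HX,R[:,1])@N,HX@R[:,1]))
P=plan(C,A);P=plan(P,I)
E
```

```text
t 8.63 q [ 0.17  0.18  1.75 -0.    1.2   1.13] w 0.169 gf 49.1 F [ 1.   0.1 -1.4] T [ 0.01 -0.13 -0.05] yaw -1.177 mouth xyz mm [114.9 285.8  32.6] tilt 0.911
[0.61273172 0.12789337 0.20839249]
yaw -1.142950636721136
10 x [-0.036, 0.079, 0.0, -0.235, 0.207, -0.04] end [0.534, -0.177, 0.221] mid [0.566, -0.055, 0.223] zmin 0.212 err 0.31
4 x [-0.0, 0.001, 0.0, -0.002, -0.001, 0.306] end [0.585, -0.168, 0.111] mid [0.572, -0.17, 0.138] zmin 0.111 err 0.22
```

Request:
play_rows([
  [[-0.036,0.079,0,-0.235,0.207,-0.04,8],[-0.036,0.079,0,-0.235,0.207,-0.04,8],[-0.036,0.079,0,-0.235,0.207,-0.04,8],[-0.036,0.079,0,-0.235,0.207,-0.04,8],[-0.036,0.079,0,-0.235,0.207,-0.04,8]],
])

```text
time: 9.05
tool_pos: [0.5709, -0.0258, 0.2168]
tcp_rot: [2.952, 0.928, 0.342]
wrist_force: [0.6, -1.1, -2.3]
width: 0.168
grip_force: 49.1
```

Request:
play_rows([
  [[-0.036,0.079,0,-0.235,0.207,-0.04,8],[-0.036,0.079,0,-0.235,0.207,-0.04,8],[-0.036,0.079,0,-0.235,0.207,-0.04,8],[-0.036,0.079,0,-0.235,0.207,-0.04,8],[-0.036,0.079,0,-0.235,0.207,-0.04,8]],
])

```text
time: 9.47
tool_pos: [0.5305, -0.1785, 0.2167]
tcp_rot: [2.875, 0.903, 0.667]
wrist_force: [1.1, -1.1, -2.0]
width: 0.168
grip_force: 49.1
```

Request:
play_rows([
  [[0,0,0,0,0,0,8],[0,0,0,0,0,0,8],[0,0,0,0,0,0,8]],
])

```text
time: 9.72
tool_pos: [0.5309, -0.1775, 0.2161]
tcp_rot: [2.879, 0.901, 0.663]
wrist_force: [0.3, 0.2, -2.0]
width: 0.164
grip_force: 49.2
```

```bash
python3 - <<'E'
from h import *
st()
C=cur();R=frame(-N,C[:3,1])
c=MOUTH+.0005*HX
P=plan(C,T(c-.022*N,R))
w=cam("wrist");s=cam("side")
im=cv2.hconcat([cv2.cvtColor(w["image"],cv2.COLOR_RGB2BGR)[:,60:452],cv2.resize(cv2.cvtColor(s["image"],cv2.COLOR_RGB2BGR)[70:210,210:350],(384,384))])
cv2.imwrite("pics/w3.png",im)
E
```

```text
t 9.72 q [-0.54 -0.16  2.14  0.38  0.86  0.22] w 0.164 gf 49.2 F [ 0.3  0.2 -2. ] T [-0.04  0.31 -0.04] yaw -1.144 mouth xyz mm [-4.4 -0.  96.6] tilt 1.0
4 x [0.0, -0.0, 0.0, 0.011, 0.005, 0.297] end [0.585, -0.168, 0.11] mid [0.571, -0.17, 0.137] zmin 0.11 err 0.18
```

View pics/w3.png

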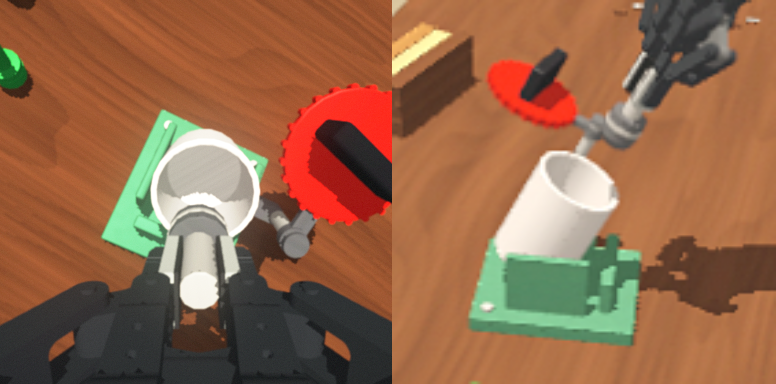

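The chuck is held at (200,255), in line with the mouth at (207,185), and the cap is aside at (340,150). I insert it along the axis.

Request:
play_rows([
  [[0,0,0,0.022,0.01,0.2,8],[0,0,0,0.022,0.01,0.2,8],[0,0,0,0,0,0.2,8],[0,0,0,0,0,0.2,8],[0,0,0,0,0,0,8]],
])

```text
time: 10.23
tool_pos: [0.5681, -0.1672, 0.1415]
tcp_rot: [2.883, 0.909, 0.657]
wrist_force: [0.2, 0.4, -2.5]
width: 0.167
grip_force: 49.1
```

```bash
python3 - <<'E'
from h import *
st()
C=cur();R=frame(-N,C[:3,1])
P=plan(C,T(MOUTH+.0005*HX-.022*N,R))
E
```

```text
t 10.23 q [-0.48 -0.02  2.16  0.42  0.7   0.2 ] w 0.167 gf 49.1 F [ 0.2  0.4 -2.5] T [-0.1   0.43  0.01] yaw -1.141 mouth xyz mm [-1.   3.5 12.8] tilt 1.0
1 x [-0.013, 0.004, 0.0, -0.0, 0.041, 0.347] end [0.585, -0.168, 0.111] mid [0.585, -0.168, 0.111] zmin 0.111 err 0.05
```

Request:
play_rows([
  [[-0.006,0.002,0,0,0.02,0.11,8],[-0.006,0.002,0,0,0.02,0.12,8],[0,0,0,0,0,0.12,8],[0,0,0,0,0,0,8]],
])

```text
time: 10.57
tool_pos: [0.5857, -0.1703, 0.1131]
tcp_rot: [2.874, 0.901, 0.666]
wrist_force: [-0.8, 1.0, -1.7]
width: 0.167
grip_force: 49.2
```

```bash
python3 - <<'E'
from h import *
st()
E
```

```text
t 10.57 q [-0.47  0.05  2.15  0.45  0.63  0.17] w 0.167 gf 49.2 F [-0.8  1.  -1.7] T [-0.1   0.39  0.04] yaw -1.142 mouth xyz mm [  2.2  -2.8 -20. ] tilt 1.0
```

Inside and free of contact. I open slightly, let the chuck drop, then withdraw.

Request:
play_rows([
  [[0,0,0,0,0,0,27],[0,0,0,0,0,0,27],[0,0,0,0,0,0,27],[0,0,0,0,0,-0.1,27],[0,0,0,0,0,-0.2,27]],
])

```text
time: 10.98
tool_pos: [0.5719, -0.1731, 0.1411]
tcp_rot: [2.875, 0.9, 0.665]
wrist_force: [0.7, 0.7, 0.5]
width: 0.314
grip_force: 0.0
```

Request:
play_rows([
  [[0,0,0,0,0,-0.3,27],[0,0,0,0,0,-0.3,27],[0,0,0,0,0,-0.3,27],[0,0,0,0,0,-0.3,27],[0,0,0,0,0,0,27]],
])

```text
time: 11.4
tool_pos: [0.5243, -0.1847, 0.2599]
tcp_rot: [2.859, 0.895, 0.679]
wrist_force: [0.9, -0.8, 1.2]
width: 0.318
grip_force: 0.0
```

```bash
python3 - <<'E'
from h import *
st()
w=cam("wrist");t=cam("top")
im=cv2.hconcat([cv2.cvtColor(w["image"],cv2.COLOR_RGB2BGR)[:,60:452],cv2.resize(cv2.cvtColor(t["image"],cv2.COLOR_RGB2BGR)[120:248,285:420],(405,384))])
cv2.imwrite("pics/w4.png",im)
X=cloud(w);d=X-MOUTH
k=(np.hypot(d@HX,d@HY)<.032)&(w["depth"]>0);print("in-bore height max",np.percentile((d@N)[k],[0,50,90,99,100]).round(4))
# cap pose: red disc centre
hsv=cv2.cvtColor(w["image"],cv2.COLOR_RGB2HSV).astype(int)
B=X[((d@N)>.052)&((d@N)<.062)&(np.hypot(d@HX-.066,d@HY+.073)<.045)&(w["depth"]>0)]
print("bar top",len(B))
if len(B)>20:
    q=np.c_[(B-MOUTH)@HX,(B-MOUTH)@HY].astype(np.float32);print(cv2.minAreaRect(q),((B-MOUTH)@N).mean())
P=plan(cur(),cap(1.41,1.69,.10)); P=plan(P,cap(1.41,1.69,.008))
E
```

```text
t 11.4 q [-0.56 -0.22  2.11  0.36  0.93  0.23] w 0.318 gf 0.0 F [ 0.9 -0.8  1.2] T [-0.03  0.13 -0.02] yaw -1.141 mouth xyz mm [  7.   -5.9 139.6] tilt 0.9998
in-bore height max [-0.0858  0.2048  0.2255  0.2323  0.2342]
bar top 1874
((0.06567085534334183, -0.07261034846305847), (0.06167913228273392, 0.01427831593900919), 73.21764373779297) 0.05603648706349323
8 x [0.004, 0.0, -0.216, -0.01, 0.119, 0.017] end [0.596, -0.241, 0.268] mid [0.564, -0.227, 0.26] zmin 0.254 err 0.42
3 x [-0.001, -0.0, 0.001, 0.001, 0.001, 0.307] end [0.634, -0.234, 0.185] mid [0.621, -0.236, 0.213] zmin 0.185 err 0.24
```

View pics/w4.png

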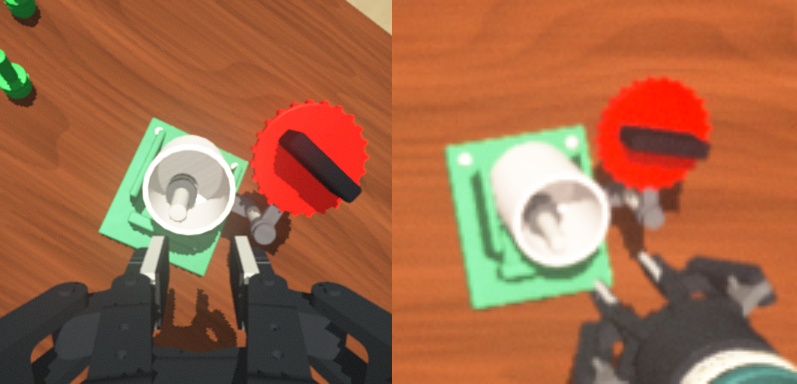

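The arbor stands inside the canister at (180,200), leaning on the wall. The cap's bar is at (320,165) and measures swing 1.675, turn 1.38. I regrip the cap.

```bash
python3 - <<'E'
from h import *
P=plan(cur(),cap(1.385,1.675,.10)); P=plan(P,cap(1.385,1.675,.008),n=4)
E
```

```text
8 x [0.004, 0.0, -0.213, -0.008, 0.118, 0.018] end [0.596, -0.239, 0.268] mid [0.564, -0.226, 0.26] zmin 0.254 err 0.53
4 x [-0.001, -0.0, -0.0, -0.0, 0.001, 0.229] end [0.634, -0.233, 0.185] mid [0.625, -0.234, 0.205] zmin 0.185 err 0.16
```

Request:
play_rows([
  [[0.004,0,-0.213,-0.008,0.118,0.018,45],[0.004,0,-0.213,-0.008,0.118,0.018,45],[0.004,0,-0.213,-0.008,0.118,0.018,45],[0.004,0,-0.213,-0.008,0.118,0.018,45],[0.004,0,-0.213,-0.008,0.118,0.018,45]],
])

```text
time: 11.92
tool_pos: [0.5629, -0.2247, 0.2539]
tcp_rot: [2.455, 1.583, 0.595]
wrist_force: [-0.2, 0.4, 0.1]
width: 0.529
grip_force: 0.0
```

Request:
play_rows([
  [[0.004,0,-0.213,-0.008,0.118,0.018,45],[0.004,0,-0.213,-0.008,0.118,0.018,45],[0.004,0,-0.213,-0.008,0.118,0.018,45],[0,0,0,0,0,0,45],[0,0,0,0,0,0,45]],
])

```text
time: 12.33
tool_pos: [0.5953, -0.2378, 0.2618]
tcp_rot: [2.145, 1.916, 0.538]
wrist_force: [0.2, -0.1, -0.1]
width: 0.523
grip_force: 0.0
```

```bash
python3 - <<'E'
from h import *
st()
P=plan(cur(),cap(1.385,1.675,.008),n=4)
E
```

```text
t 12.33 q [-0.58 -0.02  1.92  0.36  0.96 -0.63] w 0.523 gf 0.0 F [ 0.2 -0.1 -0.1] T [-0.02  0.19 -0.01] yaw -0.294 mouth xyz mm [ 62.5 -70.9 116. ] tilt 0.9999
4 x [-0.005, -0.002, -0.002, -0.003, 0.01, 0.216] end [0.634, -0.233, 0.185] mid [0.624, -0.234, 0.204] zmin 0.185 err 0.17
```

Request:
play_rows([
  [[-0.005,-0.002,-0.002,-0.003,0.01,0.216,45],[-0.005,-0.002,-0.002,-0.003,0.01,0.216,45],[-0.005,-0.002,-0.002,-0.003,0.01,0.216,45],[-0.005,-0.002,-0.002,-0.003,0.01,0.216,45],[0,0,0,0,0,0,45]],
])

```text
time: 12.75
tool_pos: [0.6317, -0.2307, 0.1799]
tcp_rot: [2.139, 1.916, 0.538]
wrist_force: [-1.3, 0.3, -0.9]
width: 0.525
grip_force: 0.0
```

Request:
play_rows([
  [[0,0,0,0,0,0,5],[0,0,0,0,0,0,5],[0,0,0,0,0,0,5],[0,0,0,0,0,0,5],[0,0,0,0,0,0,5]],
], newtons=60)

```text
time: 13.17
tool_pos: [0.6339, -0.2333, 0.187]
tcp_rot: [2.13, 1.912, 0.54]
wrist_force: [-5.3, -0.3, -1.0]
width: 0.153
grip_force: 62.2
```

```bash
python3 - <<'E'
from h import *
st()
plan(cap(1.38,1.675,.008),cap(1.38,0,.008),n=14)
E
```

```text
t 13.17 q [-0.53  0.1   1.95  0.4   0.8  -0.66] w 0.153 gf 62.2 F [-5.3 -0.3 -1. ] T [ 0.06  0.93 -0.01] yaw -0.287 mouth xyz mm [ 66.2 -73.3  31.7] tilt 1.0
14 x [0.0, -0.0, -0.239, 0.076, -0.02, 0.0] end [0.563, -0.172, 0.157] mid [0.604, -0.181, 0.175] zmin 0.157 err 0.68
```

Request:
play_rows([
  [[0,0,-0.239,0.076,-0.02,0,5],[0,0,-0.239,0.076,-0.02,0,5],[0,0,-0.239,0.076,-0.02,0,5],[0,0,-0.239,0.076,-0.02,0,5],[0,0,-0.239,0.076,-0.02,0,5]],
])

```text
time: 13.58
tool_pos: [0.6201, -0.1978, 0.1835]
tcp_rot: [1.424, 2.39, 0.403]
wrist_force: [-6.0, -2.9, 0.7]
width: 0.153
grip_force: 62.4
```

Request:
play_rows([
  [[0,0,-0.239,0.076,-0.02,0,5],[0,0,-0.239,0.076,-0.02,0,5],[0,0,-0.239,0.076,-0.02,0,5],[0,0,-0.239,0.076,-0.02,0,5],[0,0,-0.239,0.076,-0.02,0,5]],
])

```text
time: 14.0
tool_pos: [0.5914, -0.1763, 0.1725]
tcp_rot: [0.646, 2.65, 0.243]
wrist_force: [-1.5, -2.4, 0.3]
width: 0.149
grip_force: 62.3
```

Request:
play_rows([
  [[0,0,-0.239,0.076,-0.02,0,5],[0,0,-0.239,0.076,-0.02,0,5],[0,0,-0.239,0.076,-0.02,0,5],[0,0,-0.239,0.076,-0.02,0,5],[0,0,0,0,0,0,5]],
])

```text
time: 14.42
tool_pos: [0.5626, -0.1735, 0.1593]
tcp_rot: [0.004, 2.707, 0.106]
wrist_force: [-1.5, 2.5, 2.8]
width: 0.147
grip_force: 62.5
```

```bash
python3 - <<'E'
from h import *
st()
plan(cur(),cap(1.38,0,.008),n=1)
E
```

```text
t 14.42 q [-0.5  -0.05  2.15  0.41  0.73 -2.33] w 0.147 gf 62.5 F [-1.5  2.5  2.8] T [0.47 0.36 0.31] yaw 1.389 mouth xyz mm [ 0.6 -1.8 31.7] tilt 1.0
1 x [-0.003, 0.009, 0.017, 0.009, 0.016, 0.023] end [0.563, -0.172, 0.157] mid [0.563, -0.172, 0.157] zmin 0.157 err 0.05
```

Request:
play_rows([
  [[0,0,0.232,0,0,0.009,5],[0,0,0.232,0,0,0.009,5],[0,0,0.232,0,0,0.009,5],[0,0,0.232,0,0,0.009,5],[0,0,0.232,0,0,0.009,5]],
])

```text
time: 14.83
tool_pos: [0.5657, -0.1723, 0.156]
tcp_rot: [0.801, 2.617, 0.28]
wrist_force: [-2.4, 5.6, 5.2]
width: 0.148
grip_force: 62.7
```

Request:
play_rows([
  [[0,0,0.232,0,0,0.009,5],[0,0,0.232,0,0,0.008,5],[0,0,0.232,0,0,0.009,5],[0,0,0.232,0,0,0.008,5],[0,0,0.232,0,0,0.009,5]],
])

```text
time: 15.25
tool_pos: [0.568, -0.1717, 0.1525]
tcp_rot: [1.547, 2.324, 0.434]
wrist_force: [-2.4, 6.2, 5.7]
width: 0.151
grip_force: 62.7
```

Request:
play_rows([
  [[0,0,0.232,0,0,0.008,5],[0,0,0.232,0,0,0.008,5],[0,0,0.05,0,0,0,5],[0,0,0,0,0,0,5],[0,0,0,0,0,0,5]],
])

```text
time: 15.67
tool_pos: [0.5687, -0.1716, 0.1509]
tcp_rot: [1.847, 2.136, 0.493]
wrist_force: [-0.1, 6.6, 5.7]
width: 0.149
grip_force: 62.4
```

```bash
python3 - <<'E'
from h import *
st()
E
```

```text
t 15.67 q [-0.49 -0.03  2.15  0.42  0.71 -0.91] w 0.149 gf 62.4 F [-0.1  6.6  5.7] T [ 0.98 -0.08  0.49] yaw -0.035 mouth xyz mm [ 2.8 -1.  21.4] tilt 1.0
```

Request:
play_rows([
  [[0,0,0,0,0,0,45],[0,0,0,0,0,0,45],[0,0,0,0,0,0,45],[0,0,0,0,0,-0.2,45],[0,0,0,0,0,-0.3,45]],
])

```text
time: 16.08
tool_pos: [0.5446, -0.1756, 0.191]
tcp_rot: [1.85, 2.144, 0.486]
wrist_force: [0.4, 0.4, 0.9]
width: 0.526
grip_force: 0.0
```

Request:
play_rows([
  [[0,0,0,0,0,-0.4,45],[0,0,0,0,0,-0.4,45],[0,0,0,0,0,-0.2,45],[0,0,0,0,0,0,45],[0,0,0,0,0,0,45]],
])

```text
time: 16.5
tool_pos: [0.5052, -0.1851, 0.287]
tcp_rot: [1.842, 2.135, 0.487]
wrist_force: [-0.6, 0.3, 0.5]
width: 0.528
grip_force: 0.0
```

```bash
python3 - <<'E'
from h import *
st()
w=cam("wrist");s=cam("side")
X=cloud(w);d=X-MOUTH
B=X[((d@N)>.040)&((d@N)<.052)&(np.hypot(d@HX,d@HY)<.036)&(w["depth"]>0)]
q=np.c_[(B-MOUTH)@HX,(B-MOUTH)@HY].astype(np.float32);print(cv2.minAreaRect(q),((B-MOUTH)@N).mean())
im=cv2.hconcat([cv2.cvtColor(w["image"],cv2.COLOR_RGB2BGR)[:,60:452],cv2.resize(cv2.cvtColor(s["image"],cv2.COLOR_RGB2BGR)[:,130:350],(220,384))])
cv2.imwrite("pics/w5.png",im)
E
```

```text
t 16.5 q [-0.59 -0.26  2.09  0.35  1.01 -0.88] w 0.528 gf 0.0 F [-0.6  0.3  0.5] T [-0.    0.16  0.01] yaw -0.032 mouth xyz mm [  1.4  -2.8 172.1] tilt 1.0
((0.003330955281853676, -0.00045034661889076233), (0.06111127883195877, 0.013533034361898899), 87.86293029785156) 0.04546593136808969
```

View pics/w5.png

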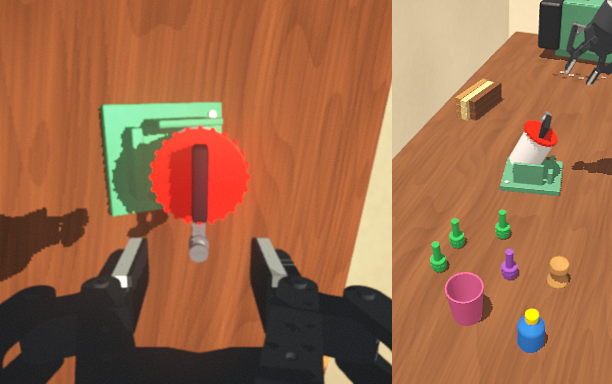

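The cap is screwed home at (200,175), with the bar square to the plate. I measure a turn of about 0 and a swing of about 0.04. The cup, knob and bottle are unmoved, and the gripper is clear.

```bash
python3 -c "
from workcell import bot
print(bot.finish_job())"
```

```text
the job is handed in; nothing more can be done
None
```

The job is handed in: the chuck is in the canister, and the red cap is swung back and screwed home (measured turn about 0 rad, swing about 0.04 rad); the cup, knob and bottle look unmoved in the last side view, and the verdict was not shown.

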